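# Unlock the ball dish, lift it and hold it crosswise

## Task

Unlock the ball dish: grip the lock's black bar, push it fully down and, keeping it down, turn it clockwise about a quarter turn, so the keeper swings clear. Then lift the dish by the black grip of its bail straight up 7 to 10 cm and, in the air, turn it a level quarter turn either way, so that the bail is crosswise to how it sat in the stand, the ball never leaving the scribed ring. Finish while holding the dish like that above its stand, level and still, ball resting in the middle, other things on the bench left alone.

Things in the scene. Friction and masses are not known exactly. Their poses are not given: they have to be found in the camera images.
- lock_grip (a point): On the lock's vertical turning axis, in an upright black plastic bar 13 mm thick (point x), 44 mm long (y), 34 mm tall (22 mm below this point to 12 mm above); 108 mm above the bench when not pushed, z up. Under the bar a steel keeper, 14 mm wide, 6 mm thick (22 to 28 mm below), reaches 58 mm along point +y, at the start 10 mm above the dish's rim, barring it. It all turns with joint lock_turn.
- lock_press (a joint): How far the lock is pushed down, m: 0 up, 0.006 fully down (stop). A spring pushes it up with about 3 N at the start of travel and 8 N at the bottom. It counts as pushed beyond 0.0035.
- lock_turn (a joint): How far the lock is turned, rad, growing clockwise seen from above; 0 = keeper straight over the dish, stop at 1.6. It starts between 0 and 0.12 and stays where it is left (friction 0.05 N m), though the lock springs up when let go. Unlocked above 1.0.
- stand_mid (a point): Centre of the top of the stand's round aluminium pedestal (104 mm diameter, top 42 mm above the bench) that carries the dish; z up. The stand is fixed: plywood board 200 mm along point x, 250 mm along y (-160 to +90 mm), 12 mm thick. The lock's axis is 118 mm along point -y. Four pins 5 mm high locate the dish's foot with 4 mm play.
- dish_grip (a point): Middle of the dish's grip, above the dish's centre: black plastic bar 56 mm long (point x), 14 mm thick (y), 26 mm tall (z up), atop a steel wire bail spanning the dish rim to rim along x. 100 mm above the dish's underside (142 mm above the bench at the start), 58 mm above the ball's top. Starts with x within 0.05 rad of the stand's x. Dish: aluminium, 145 mm across, rim 28 mm high, 0.16 to 0.26 kg.
- dish_floor (a point): Centre of the dish's inner floor, 88 mm below dish_grip, 12 mm above the dish's underside. The floor is flat to 16 mm from here, then rises gently (12 degrees to 45 mm, 22 degrees to the rim at 70 mm). A thin dark scribed ring of 30 mm radius goes round it. Same axes as dish_grip.
- ball_center (a point): Centre of the loose steel ball, 30 mm diameter, 0.11 kg, that lies in the middle of the dish. It begins to roll when the dish tilts about 4 degrees.
- stand: The fixed stand: plywood board, pedestal and lock post; origin on the bench 42 mm below stand_mid, same axes.
- dish: The loose dish with its bail; origin at the centre of its underside, 100 mm below dish_grip, same axes.
- ball: The loose ball (use ball_center for its position).
- handgrip: Bystander: hand exerciser with two aluminium handles in a V joined by a dark spring, 140 mm long, 100 mm wide, 24 mm high, lying on the bench; leave alone.
- syringe: Bystander: plastic syringe with two red end fittings, 175 mm long, 34 mm wide, 24 mm high, lying on the bench; leave alone.
- charger: Bystander: black plug-in power supply, 95 x 45 x 32 mm, lying on the bench; leave alone.

How it is judged:
By the outcome, as a careful person would: the job done as asked, in the order asked, and still so for the second after the job is handed in, while the arm keeps its last pose, push and grip.
It also fails if it takes over 56 s, if anything falls off the work surface, if the arm or the gripper's body presses on something with over 40 N, if the wrist force passes 120 N, or if a joint passes its speed limit or range.

## Robot

A 6-joint arm with a two-finger parallel gripper is mounted at the origin on the work surface. World frame = base frame: x ahead of the robot, y to its left, z up, the work surface at z = 0. Lengths are in m, angles in rad, forces in N, time in s.
With the tool pointing down it reaches from about 0.275 to 0.875 m from the base axis. Payload 12.5 kg.
Tool frame: the origin (TCP) lies at the very end of the fingers, on their centre line; the grasp point (between the pads) lies 19 mm behind it; x points along the fingers, y is the direction in which the jaws open and shut, and the axes are right-handed (so a half turn about x gives the same grasp; the last joint's range is limited). The gripper opens to 85 mm and grips with 20 to 120 N. Pads are 22 mm wide; open, the fingers measure 114 mm over their backs; the gripper's body (76 mm by 85 mm) begins 54 mm behind the grasp point. The pads swing forward as they close: fully open they stand 13 mm farther back than shut.
Start: joints at [1.051, 0.351, 1.652, -0, 1.139, -0.085], TCP at [0.232, 0.499, 0.231] pointing down, gripper open.
Joint ranges: [-2.75, 2.75], [-0.79, 2.1], [0.01, 2.65], [-1.57, 4.71], [0.07, 3.14], [-2.87, 2.87]. Speed limits (rad/s): [2.22, 2.22, 2.79, 3.14, 3.14, 3.14].

## Interface

Orientations are given as a 3x3 rotation matrix whose columns are the frame's x, y, z axes.
In Python, from bench import manip gives the robot as it stands. Calls block until the motion is done:
- manip.move_ptp(position, orientation): joint-space move of the TCP to a pose.
- manip.move_l(position, attitude=None, max_speed=0.15): straight line of the TCP; attitude=None keeps the orientation; max_speed is the mean speed in m/s.
- manip.move_j(angles): joint-space move.
- manip.set_gripper(opening, effort=None): opening from 0.0 (shut) to 1.0 (fully open); effort is the grip in N (None keeps the last); returns when the fingers have stopped.
- manip.dwell(seconds).
- manip.inverse_kinematics(position, orientation): joint angles nearest the present ones, or None.
- manip.grab_frame(name): name is "side" or "top" or "wrist"; returns (picture, depth): 384x512x3 uint8, red, green, blue; 384x512 float32, m along the optical axis (not along the pixel's ray), 0 where there is no reading.
- manip.get_calibration(name): a dict with "camera_matrix" (3x3 intrinsics, pixels), "R" (3x3) and "t" (3): a world point X has camera coordinates R X + t. Camera axes: x right, y down, z forward; pixel columns grow to the right and rows downward; lengths in m; the calibration is good to about 2 mm. The wrist camera is an equidistant fisheye: a pixel r from the principal point sees the ray r / f radians off the axis. A picture is of the moment at which its call begins: read the wrist's pose just before it. get_calibration takes no time and is no camera call; for the wrist camera it gives the pose at the moment of the call.
A pose or a line that the arm cannot do raises manip.Unreachable and nothing moves.
- manip.sign_off(): hands the job in, once; it reports no verdict.
Trained networks look in the newest picture that a camera, given by its name, has taken for a name from the list of things; names that differ only in an ending like _2 or _b are one class to them, and where a whole thing is asked for, a point or a joint stands for the part that bears it (a point fixed in the world has none). Each returns a list of dicts, best first, with "confidence" (0 to 1); they miss things now and then, are a little off and sometimes report something else, mostly with a low value. They report only what shows in the picture. A call takes as long as a camera call.
- manip.look_for(camera, name): "at" ([x, y, z] in m, in world coordinates, good to about 4 mm: the middle of the surface that is visible of it).
Readings, each from a call of its own:
- manip.current_time(): time.
- manip.current_qpos(): joint angles.
- manip.current_joint_vel(): joint speeds.
- manip.current_joint_torque(): joint torques, N m.
- manip.current_ee_pos(): TCP position.
- manip.current_tcp_rot(): TCP orientation.
- manip.current_force(): force on the tool from outside, world axes, zero at the start.
- manip.current_ft_torque(): the same for the moment, N m.
- manip.current_grip_width(): opening from 0.0 (shut) to 1.0 (fully open).
Only numpy, scipy, OpenCV 4.12 (cv2) and the standard library are available. Lean on these libraries where they do the work, as an engineer would, in place of code of your own. Each camera call takes 0.05 s, during which the arm holds its last target.

## Working session

There is one attempt and no reset: what is moved stays moved. The work goes in short steps, each a Python script; the robot and the scene stay as the last script left them, time stands still between calls to the robot, and variables do not carry over. Pictures are saved under pics/ and viewed, and the job is handed in when it is done.

```bash
ls; mkdir -p pics; python3 - <<'E'
from bench import manip
import cv2,numpy as np
print(manip.current_time())
for c in ["side","top","wrist"]:
    p,d=manip.grab_frame(c); cv2.imwrite(f"pics/{c}0.png",p[:,:,::-1]); np.save(f"{c}_d.npy",d)
    k=manip.get_calibration(c); print(c,k["camera_matrix"][0,0],np.round(-k["R"].T@k["t"],3),np.round(k["R"][2],2))
    for n in ["lock_grip","dish_grip","ball_center","dish_floor"] + (["handgrip","syringe","charger"] if c=="top" else []):
        print(n,[(np.round(r["at"],4),round(r["confidence"],2)) for r in manip.look_for(c,n)[:2]])
print(manip.current_time(),manip.current_tcp_rot())
E
```

```text
pics
0.0
side 363.9151313728777 [ 0.1   -0.687  0.686] [ 0.42  0.71 -0.56]
lock_grip [(array([ 0.5421, -0.0313,  0.1031]), 0.58)]
dish_grip [(array([0.5405, 0.0817, 0.0638]), 0.59)]
ball_center [(array([ 0.5451, -0.0354,  0.1039]), 0.61), (array([0.5387, 0.0835, 0.073 ]), 0.58)]
dish_floor [(array([0.5409, 0.0856, 0.0649]), 0.97)]
top 426.2269129430629 [0.385 0.056 1.51 ] [ 0.1  -0.01 -1.  ]
lock_grip [(array([ 0.5436, -0.0244,  0.0867]), 0.55), (array([0.5428, 0.0811, 0.066 ]), 0.39)]
dish_grip [(array([0.545 , 0.0813, 0.0637]), 0.71)]
ball_center [(array([0.3811, 0.4293, 0.0219]), 0.44)]
dish_floor [(array([0.5472, 0.0833, 0.0658]), 0.65)]
handgrip [(array([0.3812, 0.4293, 0.0187]), 0.56)]
syringe [(array([ 0.5874, -0.385 ,  0.0245]), 0.65), (array([ 0.5464, -0.024 ,  0.0869]), 0.48)]
charger [(array([0.5826, 0.4574, 0.0301]), 0.9)]
wrist 297.3186396354542 [0.16  0.533 0.374] [ 0.28 -0.13 -0.95]
lock_grip []
dish_grip []
ball_center [(array([0.4961, 0.0727, 0.0101]), 0.69)]
dish_floor []
0.9 [[-3.11755597e-06  4.21215660e-01  9.06960511e-01]
 [ 1.20986513e-05  9.06960511e-01 -4.21215660e-01]
 [-1.00000000e+00  9.65983559e-06 -7.92364156e-06]]
```

View pics/side0.png

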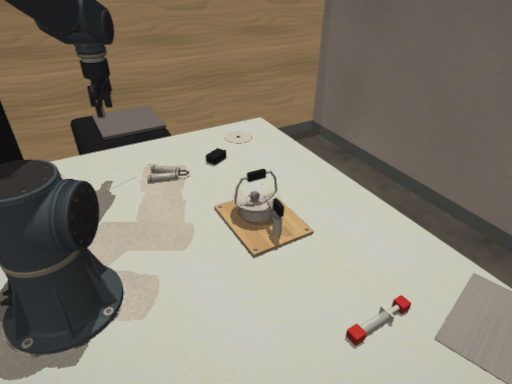

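View pics/top0.png

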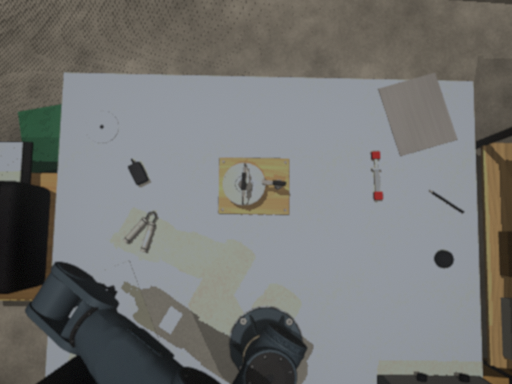

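View pics/wrist0.png

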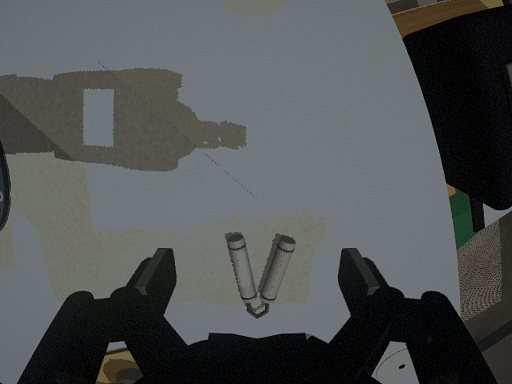

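```bash
cat > h.py <<'E'
from bench import manip
import cv2,numpy as np
def R(yaw): # yaw = heading of tool z; tool x down
    z=np.array([np.cos(yaw),np.sin(yaw),0]); x=np.array([0,0,-1.]); y=np.cross(z,x)
    return np.stack([x,y,z],1)
E
python3 - <<'E'
from h import *
for p in [(.545,-.035,.09),(.545,-.035,.25),(.545,.082,.12),(.545,.082,.21),(.545,-0.05,.28)]:
  for deg in [180,90,0,-90,-180,10]:
    q=manip.inverse_kinematics(p,R(np.radians(deg))); print(p,deg,None if q is None else np.round(q,2))
p=cv2.imread("pics/top0.png"); cv2.imwrite("pics/topz.png",cv2.resize(p[145:225,205:305],None,fx=7,fy=7,interpolation=cv2.INTER_CUBIC))
p=cv2.imread("pics/side0.png"); cv2.imwrite("pics/sidez.png",cv2.resize(p[155:265,205:320],None,fx=5,fy=5,interpolation=cv2.INTER_CUBIC))
E
```

```text
(0.545, -0.035, 0.09) 180 [-0.15  0.53  1.78 -0.    0.84  1.42]
(0.545, -0.035, 0.09) 90 None
(0.545, -0.035, 0.09) 0 [-0.15  0.53  1.78 -0.    0.84 -1.72]
(0.545, -0.035, 0.09) -90 [-0.15  0.53  1.78 -0.    0.84 -0.15]
(0.545, -0.035, 0.09) -180 [-0.15  0.53  1.78 -0.    0.84  1.42]
(0.545, -0.035, 0.09) 10 [-0.15  0.53  1.78 -0.    0.84 -1.89]
(0.545, -0.035, 0.25) 180 [-0.15  0.32  1.64 -0.    1.18  1.42]
(0.545, -0.035, 0.25) 90 None
(0.545, -0.035, 0.25) 0 [-0.15  0.32  1.64 -0.    1.18 -1.72]
(0.545, -0.035, 0.25) -90 [-0.15  0.32  1.64 -0.    1.18 -0.15]
(0.545, -0.035, 0.25) -180 [-0.15  0.32  1.64 -0.    1.18  1.42]
(0.545, -0.035, 0.25) 10 [-0.15  0.32  1.64 -0.    1.18 -1.89]
(0.545, 0.082, 0.12) 180 [ 0.06  0.49  1.75 -0.    0.9   1.64]
(0.545, 0.082, 0.12) 90 None
(0.545, 0.082, 0.12) 0 [ 0.06  0.49  1.75 -0.    0.9  -1.51]
(0.545, 0.082, 0.12) -90 [ 0.06  0.49  1.75 -0.    0.9   0.06]
(0.545, 0.082, 0.12) -180 [ 0.06  0.49  1.75 -0.    0.9   1.64]
(0.545, 0.082, 0.12) 10 [ 0.06  0.49  1.75 -0.    0.9  -1.68]
(0.545, 0.082, 0.21) 180 [ 0.06  0.38  1.67 -0.    1.09  1.64]
(0.545, 0.082, 0.21) 90 None
(0.545, 0.082, 0.21) 0 [ 0.06  0.38  1.67 -0.    1.09 -1.51]
(0.545, 0.082, 0.21) -90 [ 0.06  0.38  1.67 -0.    1.09  0.06]
(0.545, 0.082, 0.21) -180 [ 0.06  0.38  1.67 -0.    1.09  1.64]
(0.545, 0.082, 0.21) 10 [ 0.06  0.38  1.67 -0.    1.09 -1.68]
(0.545, -0.05, 0.28) 180 [-0.18  0.3   1.6  -0.    1.24  1.39]
(0.545, -0.05, 0.28) 90 None
(0.545, -0.05, 0.28) 0 [-0.18  0.3   1.6  -0.    1.24 -1.75]
(0.545, -0.05, 0.28) -90 [-0.18  0.3   1.6  -0.    1.24 -0.18]
(0.545, -0.05, 0.28) -180 [-0.18  0.3   1.6  -0.    1.24  1.39]
(0.545, -0.05, 0.28) 10 [-0.18  0.3   1.6  -0.    1.24 -1.92]
```

```bash
ls pics
```

```text
side0.png
sidez.png
top0.png
topz.png
wrist0.png
```

View pics.

View pics/topz.png

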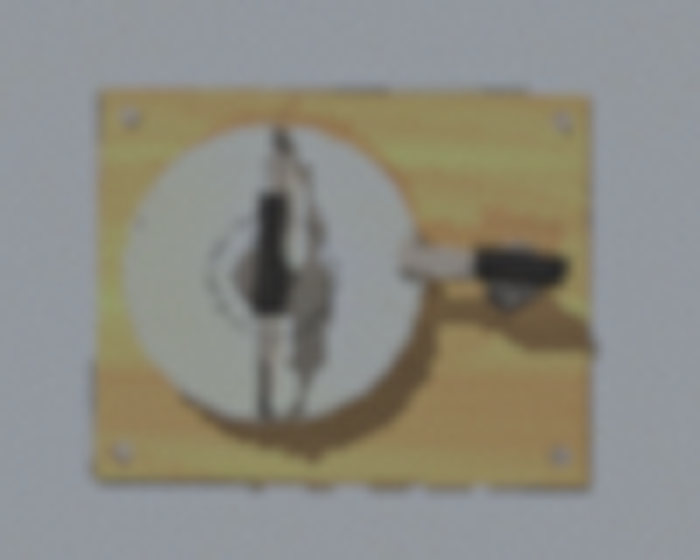

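View pics/sidez.png

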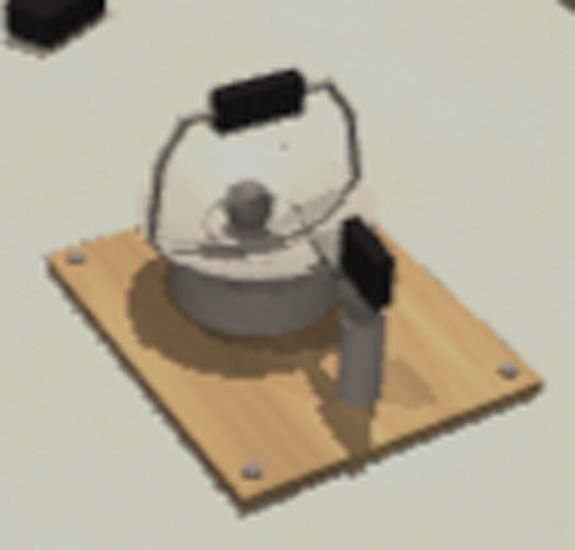

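Top view: dish grip is at about (270,255) in the crop and the lock bar at (520,268), with the keeper reaching over the rim. Now a closer wrist look from above the lock.

```bash
python3 - <<'E'
from h import *
manip.move_ptp([.545,-.02,.27],R(-np.pi/2))
k=manip.get_calibration("wrist"); p,d=manip.grab_frame("wrist"); cv2.imwrite("pics/wrist1.png",p[:,:,::-1])
np.savez("w1.npz",d=d,p=p,**k)
print(k["camera_matrix"],-k["R"].T@k["t"],d.max(), manip.current_ee_pos(),manip.current_grip_width())
for n in ["lock_grip","dish_grip","ball_center"]:
    print(n,[(np.round(r["at"],4),round(r["confidence"],2)) for r in manip.look_for("wrist",n)[:2]])
print(manip.current_time())
E
```

```text
[[297.31863964   0.         256.798678  ]
 [  0.         297.31863964 194.86855281]
 [  0.           0.           1.        ]] [0.54471468 0.06107537 0.41269768] 1.5713731 [ 0.54499056 -0.01922936  0.26995115] 1.0048879616863906
lock_grip [(array([ 0.5469, -0.0201,  0.0818]), 0.96), (array([ 0.5511, -0.0214,  0.0858]), 0.68)]
dish_grip [(array([0.5456, 0.0823, 0.0657]), 0.81)]
ball_center []
3.275
```

View pics/wrist1.png

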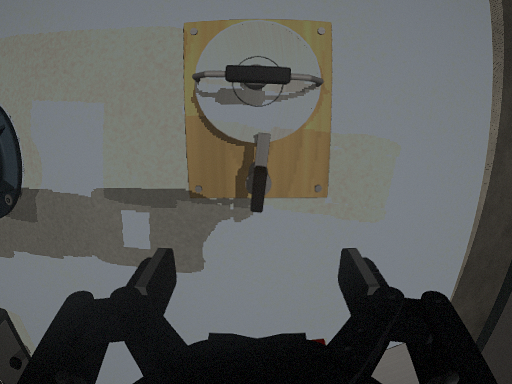

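```bash
cat >> h.py <<'E'
def cloud(d,k):
    K=k["camera_matrix"]; v,u=np.mgrid[:d.shape[0],:d.shape[1]]
    x=(u-K[0,2])/K[0,0]; y=(v-K[1,2])/K[1,1]; th=np.hypot(x,y)+1e-9
    s=np.tan(np.minimum(th,1.5))/th
    P=np.stack([x*s*d,y*s*d,d],-1)
    return (P-k["t"])@k["R"]
def an(p,d,k,zr,c,r,dark=70):
    W=cloud(d,k); m=(d>0)&(W[...,2]>zr[0])&(W[...,2]<zr[1])&(np.hypot(W[...,0]-c[0],W[...,1]-c[1])<r)&(p.max(-1)<dark)
    Q=W[m]
    if len(Q)<10: return None
    (cx,cy),(w,h),a=cv2.minAreaRect((Q[:,:2]*1000).astype(np.float32))
    pc=np.linalg.svd(Q[:,:2]-Q[:,:2].mean(0),full_matrices=False)[2][0]
    return len(Q),np.round([cx,cy,w,h,a],1),np.round(np.median(Q,0),4),"pca deg",np.round(np.degrees(np.arctan2(pc[1],pc[0]))%180,1)
E
python3 - <<'E'
from h import *
f=np.load("w1.npz"); p,d=f["p"],f["d"]; W=cloud(d,f)
for n,z,c in [("lock top",(.113,.128),(.545,-.036)),("dish top",(.148,.163),(.545,.082)),("lock",(.09,.13),(.545,-.036)),("dishall",(.12,.165),(.545,.082))]:
    for dk in (70,256): print(n,dk,an(p,d,f,z,c,.045,dk))
m=(abs(W[...,0]-.545)<.13)&(abs(W[...,1]-.05)<.17)
# board
hsv=cv2.cvtColor(p,cv2.COLOR_RGB2HSV)
b=m&(abs(W[...,2]-.012)<.006)&(hsv[...,1]>110); b=cv2.morphologyEx(b.astype(np.uint8),cv2.MORPH_OPEN,np.ones((3,3)))>0
print("board",b.sum(),cv2.minAreaRect((W[b][:,:2]*1000).astype(np.float32)),np.median(W[b],0))
# dish rim
r=m&(abs(W[...,2]-.070)<.007)&(W[...,1]>0)
Q=W[r][:,:2]*1000; print("rim",len(Q),cv2.minEnclosingCircle(Q.astype(np.float32)),cv2.minAreaRect(Q.astype(np.float32)))
k=m&(W[...,2]>.076)&(W[...,2]<.09)&(p.max(-1)>75)&(W[...,1]<.06); print("keeper",k.sum(),cv2.minAreaRect((W[k][:,:2]*1000).astype(np.float32)),np.median(W[k],0))
for rr in (185,175,165): print([ [int(a) for a in np.round(W[rr,c]*1000)] for c in range(250,274,3)])
cv2.imwrite("pics/w1z.png",cv2.resize(p[10:230,170:350,::-1],None,fx=2.7,fy=2.7,interpolation=cv2.INTER_CUBIC))
E
```

```text
lock top 70 (519, array([546.2, -30.8,  44.1,  13. ,  83.7]), array([ 0.5462, -0.0287,  0.1197]), 'pca deg', np.float64(83.5))
lock top 256 (520, array([546.2, -30.8,  44.1,  13. ,  83.7]), array([ 0.5462, -0.029 ,  0.1197]), 'pca deg', np.float64(83.5))
dish top 70 (1031, array([545.5,  86.2,  14.4,  55.8,  88.7]), array([0.545 , 0.0858, 0.155 ]), 'pca deg', np.float64(178.2))
dish top 256 (1055, array([545.5,  86.2,  14.4,  55.8,  88.7]), array([0.545 , 0.0861, 0.155 ]), 'pca deg', np.float64(178.4))
lock 70 (582, array([546.2, -30.6,  44.5,  13. ,  83.7]), array([ 0.5463, -0.0265,  0.1196]), 'pca deg', np.float64(83.7))
lock 256 (587, array([546.2, -30.6,  44.5,  13. ,  83.7]), array([ 0.5462, -0.027 ,  0.1196]), 'pca deg', np.float64(83.6))
dishall 70 (1141, array([545.1,  86.2,  14.5,  89.2,  88.6]), array([0.5459, 0.0852, 0.1549]), 'pca deg', np.float64(177.9))
dishall 256 (1352, array([545.1,  86.2,  14.5,  89.2,  88.6]), array([0.545 , 0.0854, 0.1547]), 'pca deg', np.float64(178.0))
board 7200 ((545.9857788085938, 52.27344512939453), (197.91766357421875, 246.79600524902344), 0.1940470039844513) [ 0.52185398 -0.01943841  0.01205248]
rim 5684 ((545.7337036132812, 86.49090576171875), 72.89485931396484) ((545.4481811523438, 86.3060531616211), (144.21014404296875, 143.16714477539062), 4.511141300201416)
keeper 487 ((552.4269409179688, -7.078765869140625), (66.56273651123047, 29.312602996826172), 74.95889282226562) [0.55189356 0.00531234 0.08612027]
[[537, -33, 87], [541, -23, 119], [544, -23, 119], [547, -23, 120], [550, -23, 120], [553, -23, 119], [558, -33, 87], [565, -54, 12]]
[[537, -21, 85], [541, -21, 87], [544, -13, 120], [547, -13, 120], [550, -12, 120], [553, -13, 119], [558, -21, 85], [565, -40, 12]]
[[536, -23, 24], [540, -19, 40], [544, -8, 92], [547, -9, 89], [551, -10, 86], [554, -9, 86], [561, -26, 11], [565, -25, 12]]
```

View pics/w1z.png

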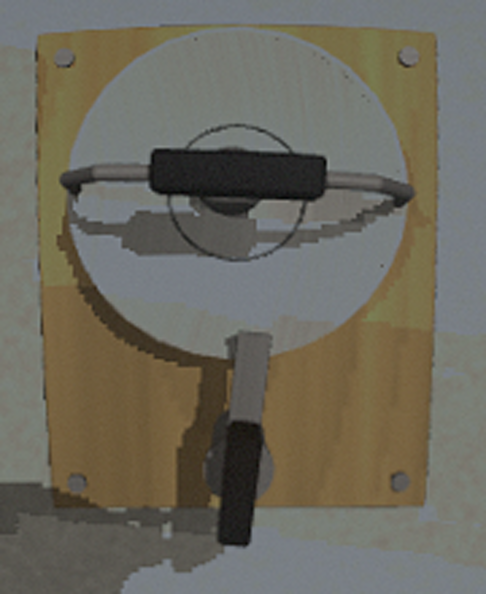

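Wrist cloud: lock bar 44.1×13.0 mm at (0.546,-0.031), top z 0.120. Dish grip 55.8×14.4 mm at (0.5455,0.086), top z 0.155. All of this agrees with the given sizes. Next I grip the lock.

```bash
python3 - <<'E'
from h import *
L=[.5462,-.0308]; yaw=np.radians(-96.3)
manip.set_gripper(0.5,effort=60)
manip.move_ptp([*L,.16],R(yaw))
f0=manip.current_force(); print("f0",f0)
manip.move_l([*L,.091],max_speed=.06)
print("at",manip.current_ee_pos(),manip.current_force())
manip.set_gripper(0.0)
print("grip",manip.current_grip_width(),manip.current_force(),manip.current_ft_torque())
k=manip.get_calibration("wrist"); p,d=manip.grab_frame("wrist"); cv2.imwrite("pics/wrist2.png",p[:,:,::-1])
print(manip.current_time())
E
```

```text
f0 [0.00210028 0.0926033  0.68199682]
at [ 0.54642396 -0.03084212  0.09136473] [-0.28518009  0.33685155  0.71791754]
grip 0.13857335993123845 [ 2.12382097 -0.17782983  1.16849394] [-0.00929398 -0.23940853  0.0427846 ]
6.0083
```

View pics/wrist2.png

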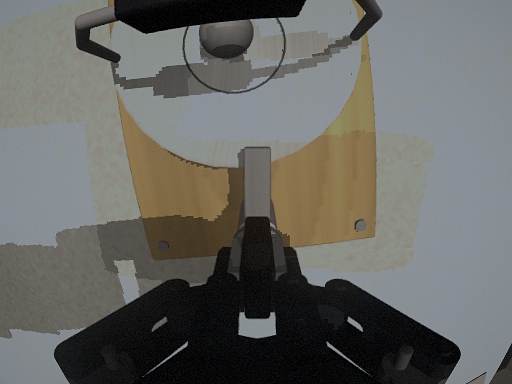

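The bar sits centrally between the pads (px ~258,265), forces are small, and the ball is in the ring. Next is the push.

```bash
python3 - <<'E'
from h import *
L=[.5462,-.0308]
z0=.091; dz=.0
for dz in (.004,.0055,.0062,.0068,.0074,.008):
    manip.move_l([*L,z0-dz],max_speed=.02); manip.dwell(.05)
    f=manip.current_force(); print(dz,np.round(manip.current_ee_pos(),4),np.round(f,1))
    if f[2]>16: break
print(manip.current_time(),manip.current_qpos())
E
```

```text
0.004 [ 0.5466 -0.0308  0.0872] [ 1.7 -0.2  5.8]
0.0055 [ 0.5466 -0.0308  0.0858] [0.9 0.5 7.2]
0.0062 [ 0.5466 -0.0309  0.0854] [-0.1 -0.1  9.6]
0.0068 [ 0.5467 -0.0308  0.0853] [-2.9  1.  17.3]
7.3083 [-1.41374869e-01  5.40268594e-01  1.77441581e+00  2.21173577e-05
  8.25627894e-01 -3.14545732e-02]
```

```bash
python3 - <<'E'
from h import *
L=[.5462,-.0308]
for a in (-110,-125,-140,-157,-174):
    q=manip.inverse_kinematics([*L,.0842],R(np.radians(a)))
    manip.move_j(q)
    f=manip.current_force(); print(a,np.round(manip.current_ee_pos(),4),np.round(f,1),np.round(manip.current_ft_torque(),2),np.round(manip.current_qpos(),2))
    if np.linalg.norm(f)>45: break
p,d=manip.grab_frame("wrist"); cv2.imwrite("pics/wrist3.png",p[:,:,::-1])
print(manip.current_time(), manip.current_tcp_rot()[:,2])
E
```

```text
-110 [ 0.5471 -0.0309  0.0853] [-0.2  0.  13.7] [ 0.05  0.12 -0.1 ] [-0.14  0.54  1.77  0.    0.82  0.21]
-125 [ 0.5475 -0.0311  0.0853] [ 1.8 -1.2 12.9] [-0.17 -0.28 -0.03] [-0.14  0.54  1.77 -0.    0.82  0.47]
-140 [ 0.5478 -0.0314  0.0853] [ 3.4 -3.2 10.9] [-0.47 -0.52 -0.03] [-0.14  0.54  1.77 -0.    0.82  0.73]
-157 [ 0.5481 -0.0318  0.0854] [ 5.  -5.8  8.6] [-0.96 -0.8  -0.02] [-0.14  0.54  1.77 -0.    0.82  1.03]
-174 [ 0.5482 -0.0322  0.0854] [ 6.4 -9.2  8. ] [-1.58 -0.84 -0.06] [-0.14  0.54  1.77 -0.    0.82  1.33]
9.1833 [-0.99450866 -0.1045451  -0.00477965]
```

View pics/wrist3.png

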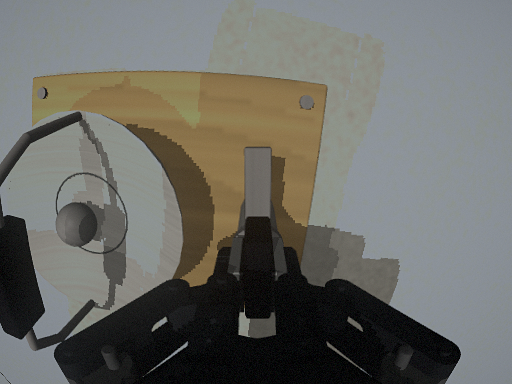

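Wrist view: the keeper (258,180) has swung clear of the dish, and the lock is still down. Next I release it, retreat and look again.

```bash
python3 - <<'E'
from h import *
p0=manip.current_ee_pos()
manip.move_l([p0[0]-.001,p0[1]+.0007,.0905],max_speed=.05)
print(np.round(manip.current_force(),1))
manip.set_gripper(0.5)
print(np.round(manip.current_force(),1))
manip.move_l([.5462,-.0308,.20],max_speed=.15)
manip.move_ptp([.5455,.0862,.27],R(np.radians(178.4)))
k=manip.get_calibration("wrist"); p,d=manip.grab_frame("wrist"); cv2.imwrite("pics/wrist4.png",p[:,:,::-1])
print("lock",an(p,d,k,(.113,.128),(.546,-.031),.045)); print("dish",an(p,d,k,(.148,.163),(.545,.086),.045))
print(manip.current_time(),manip.current_ee_pos())
E
```

```text
[ 5.2 -6.2  1.6]
[0.6 0.2 0.1]
lock (480, array([547.3, -30.6,  43.6,  12.6,   7.4]), array([ 0.5484, -0.0295,  0.1197]), 'pca deg', np.float64(7.2))
dish (888, array([546. ,  86. ,  13.4,  54.7,  88.2]), array([0.5477, 0.0861, 0.1548]), 'pca deg', np.float64(178.1))
11.4 [0.54510401 0.08552495 0.26864079]
```

View pics/wrist4.png

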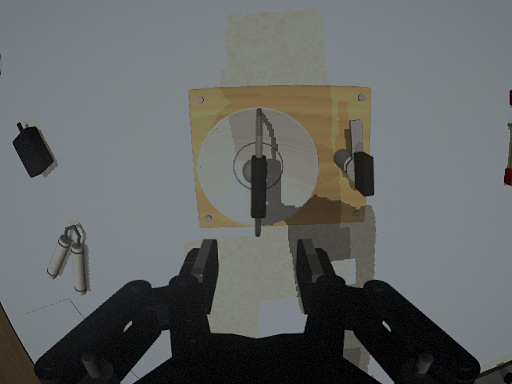

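Lock bar now reads ≈7° versus 83.7° before, so it has turned about 1.45 rad and sprung up, with the keeper at (356,130) off the dish. Next I grip the bail and lift a few mm.

```bash
python3 - <<'E'
from h import *
D=[.5458,.0861]; a=R(np.radians(178.2))
manip.move_l([*D,.18],a,max_speed=.1)
manip.move_l([*D,.1235],a,max_speed=.06)
manip.dwell(.1); print(manip.current_ee_pos(),np.round(manip.current_force(),1))
manip.set_gripper(0.0,effort=70)
print(manip.current_grip_width(),np.round(manip.current_force(),1),np.round(manip.current_ft_torque(),2))
p,d=manip.grab_frame("side"); cv2.imwrite("pics/side5.png",cv2.resize(p[100:265,180:345,::-1],None,fx=3.6,fy=3.6))
manip.move_l([*D,.1285],max_speed=.01)
manip.dwell(.3)
print(manip.current_ee_pos(),np.round(manip.current_force(),1),np.round(manip.current_ft_torque(),2))
p,d=manip.grab_frame("wrist"); cv2.imwrite("pics/wrist5.png",p[:,:,::-1])
p,d=manip.grab_frame("side"); cv2.imwrite("pics/side6.png",cv2.resize(p[100:265,180:345,::-1],None,fx=3.6,fy=3.6))
print(manip.current_time())
E
```

```text
[0.54602347 0.08610116 0.12389144] [-0.3  0.6 -0.5]
0.15162712918772786 [-0.1 -0.8  1.2] [-0.19  0.01  0.01]
[0.54578546 0.08610024 0.12844136] [-0.5 -0.8 -3. ] [0.01 0.   0.  ]
15.1083
```

View pics/wrist5.png

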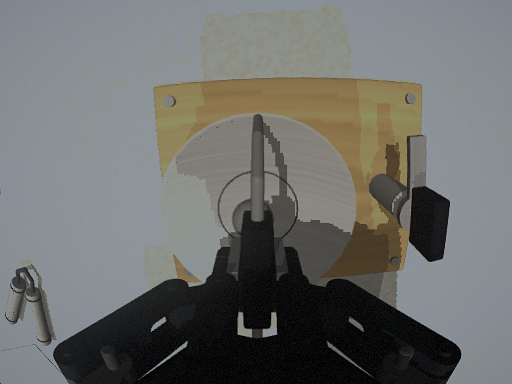

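View pics/side6.png

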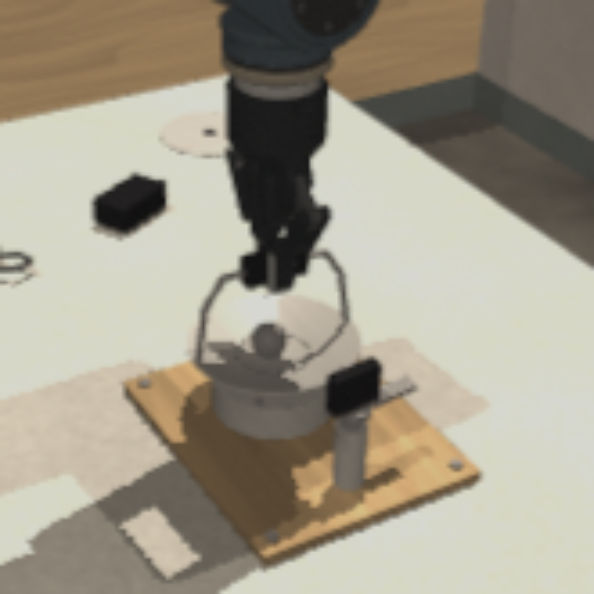

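The dish is off the pins. Fz is −3 N, which fits dish plus ball, the dish is level, and the ball is near the ring's centre. Now the full lift.

```bash
python3 - <<'E'
from h import *
D=[.5458,.0861]
manip.move_l([*D,.2085],max_speed=.05)
manip.dwell(.2)
print(manip.current_ee_pos(),np.round(manip.current_force(),1),np.round(manip.current_ft_torque(),2))
p,d=manip.grab_frame("wrist"); cv2.imwrite("pics/wrist7.png",p[:,:,::-1])
for i,a in enumerate((172,187,202,217,232,247,262,269)[1:]):
    q=manip.inverse_kinematics([*D,.2085],R(np.radians(a))); manip.move_j(q); manip.dwell(.1)
    if i in(0,3):
        p,d=manip.grab_frame("wrist"); cv2.imwrite(f"pics/wrist8_{i}.png",p[:,:,::-1])
manip.dwell(.5)
k=manip.get_calibration("wrist");p,d=manip.grab_frame("wrist"); cv2.imwrite("pics/wrist9.png",p[:,:,::-1]); np.savez("w9.npz",p=p,d=d,**k)
k=manip.get_calibration("side");p,d=manip.grab_frame("side"); cv2.imwrite("pics/side9.png",cv2.resize(p[60:265,160:365,::-1],None,fx=2.9,fy=2.9));np.savez("s9.npz",p=p,d=d,**k)
print(manip.current_ee_pos(),manip.current_tcp_rot().round(4),np.round(manip.current_force(),1),np.round(manip.current_ft_torque(),2),manip.current_qpos().round(2),manip.current_time())
E
python3 -c "
import cv2,numpy as np
cv2.imwrite('pics/m8.png',np.hstack([cv2.imread(f'pics/{n}.png')[40:340,90:420] for n in('wrist7','wrist8_3')]))"
```

```text
[0.54575262 0.08608017 0.20835812] [ 0.1  0.6 -2.7] [0.02 0.   0.02]
[0.54579414 0.08609931 0.20848295] [[-1.000e-04  9.998e-01 -1.760e-02]
 [ 0.000e+00 -1.760e-02 -9.998e-01]
 [-1.000e+00 -1.000e-04 -0.000e+00]] [ 0.8  0.1 -3. ] [-0.01 -0.01 -0.01] [0.07 0.38 1.67 0.   1.09 0.09] 20.825
```

View pics/m8.png

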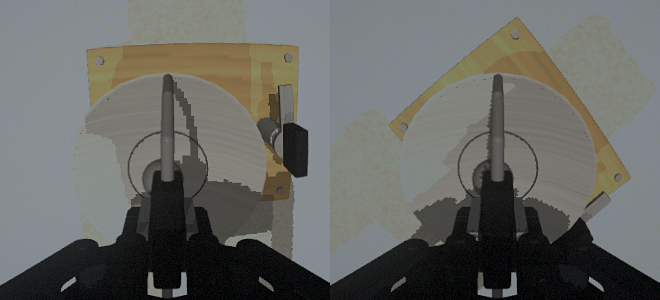

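View pics/wrist9.png

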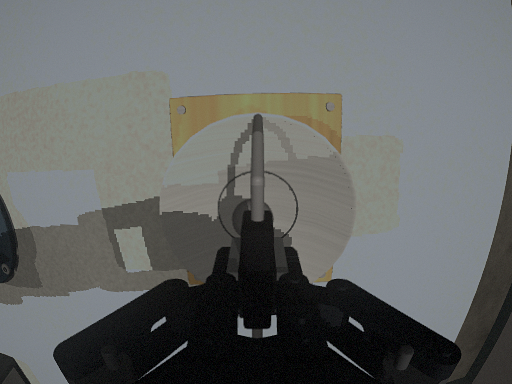

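View pics/side9.png

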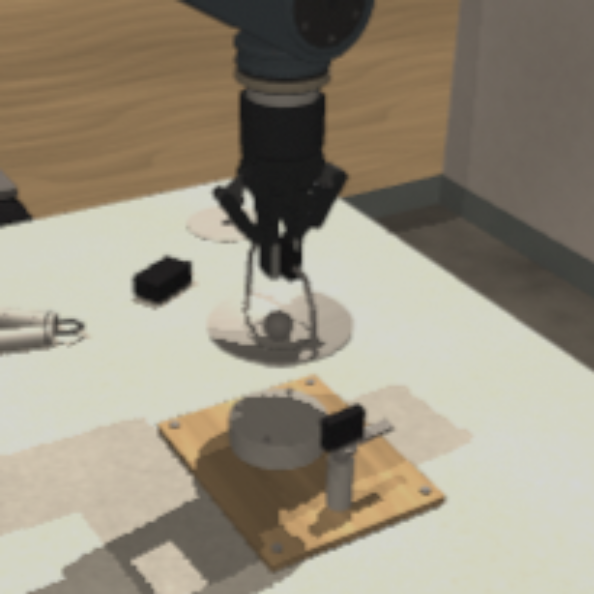

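The dish is up and crosswise, with the ball inside the ring. Now a numeric check of level, lift and ball position.

```bash
python3 - <<'E'
from h import *
f=np.load("w9.npz"); W=cloud(f["d"],f); d=f["d"]
r=np.hypot(W[...,0]-.5458,W[...,1]-.0861)
m=(d>0)&(r>.066)&(r<.073)&(W[...,2]>.13)&(W[...,2]<.17)
Q=W[m]; A=np.c_[Q[:,:2]-[.5458,.0861],np.ones(len(Q))]; s=np.linalg.lstsq(A,Q[:,2],rcond=None)[0]; print(len(Q),"tilt deg",np.degrees(s[:2]),"rim z",s[2])
s9=np.load("s9.npz"); d=s9["d"]; K=s9["camera_matrix"]; v,u=np.mgrid[:384,:512]
P=np.stack([(u-K[0,2])/K[0,0]*d,(v-K[1,2])/K[1,1]*d,d],-1); P=(P-s9["t"])@s9["R"]
r=np.hypot(P[...,0]-.5458,P[...,1]-.0861)
m=(r<.03)&(P[...,2]>.142)&(P[...,2]<.175)
B=P[m]; print("ball pts",len(B),B.mean(0))
from scipy.optimize import least_squares
o=least_squares(lambda c:np.linalg.norm(B-c,axis=1)-.015,[.546,.086,.154],loss="soft_l1",f_scale=.001); print(o.x)
print("grip", manip.current_joint_vel().round(4), manip.current_time())
for c in("side","top"):
    manip.grab_frame(c)
    for n in("ball_center","handgrip","syringe","charger"): print(c,n,[(np.round(x["at"],3),round(x["confidence"],2)) for x in manip.look_for(c,n)[:1]])
E
```

```text
4087 tilt deg [0.27691386 0.10897668] rim z 0.15463709617969193
ball pts 110 [0.5391644  0.07704638 0.15598718]
[0.54153396 0.08190777 0.15357537]
grip [ 0.0007 -0.0007  0.0015 -0.0005 -0.0027 -0.0019] 20.825
side ball_center [(array([0.54 , 0.079, 0.158]), 0.4)]
side handgrip [(array([0.365, 0.42 , 0.018]), 0.97)]
side syringe [(array([ 0.579, -0.386,  0.018]), 0.87)]
side charger [(array([0.573, 0.442, 0.025]), 0.47)]
top ball_center []
top handgrip [(array([0.378, 0.428, 0.023]), 0.92)]
top syringe [(array([ 0.591, -0.387,  0.023]), 0.92)]
top charger [(array([0.585, 0.456, 0.033]), 0.73)]
```

```bash
python3 - <<'E'
from h import *
print(manip.current_joint_vel().round(4),np.round(manip.current_force(),1)); manip.sign_off()
E
```

```text
[ 0.0012 -0.001   0.0009  0.0009 -0.0012  0.0016] [-0.1  0.2 -3.1]
the job is handed in; nothing more can be done
```

I unlocked the dish, lifted it and turned it crosswise, then handed the job in at about 21 s of the 56 s while holding it above its stand.

- **Lock:** I gripped the bar and pushed it about 6 mm down to its stop, where the upward force jumped to about 17 N. Holding it down, I turned it clockwise to about 1.45 rad. It sprang up when released, and the keeper is clear of the dish.
- **Dish:** I lifted it by the bail grip straight up about 85 mm, then turned it 90.8° level in the air.
- **Last checks:** The dish tilts about 0.3°, the arm is still to within sensor noise, and the wrist carries a steady 3.1 N load. The ball is inside the ring about 6 mm from centre, within the flat part of the floor. The bystanders are where they were, within what the detectors can tell.
- **Missed or disagreed:** The top camera did not find the ball. The side-camera detector put it about 9 mm off centre, though with low confidence; it reports only the visible surface.

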